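# Draw the coffee press's plunger and hold it over the bowl to drip

## Task

The coffee press has just been rinsed. Take the plunger by its black knob, pull it right up to its stop, then draw the lid and filter straight up out of the glass jug, lean them over by about 50 degrees and hold the filter over the middle of the white bowl, 5 to 15 cm above its rim, so that it can drip off. Finish while still holding it there, still and touching nothing else; leave the jug, the bowl and the other things standing where they are.

Things in the scene. Friction and masses are not known exactly. Their poses are not given: they have to be found in the camera images.
- press_jug: Coffee press jug, loose, 0.55 kg: a glass beaker in a steel frame, open at the top. Origin at the centre of its underside on the worktop, z up. Rim 135 mm high; glass 86 mm outside, 80 mm inside diameter; inner floor 17 mm high. The black handle is on the -x side and ends 91 mm from the axis, top at 120 mm. It stands either to the left or to the right of the bowl (the mug has the other place).
- press_lid: Steel lid of the press, 93 mm diameter, domed, 0.18 to 0.30 kg (its plunger weighs 0.055 kg more); it lies loosely on the glass rim and lifts off freely. Origin at the centre of its flange's underside (on the rim plane when seated, 135 mm above the worktop), z along the plunger rod towards the knob (up at the start). The dome with its bush ends 18 mm above the origin; below, a skirt of 74 mm diameter reaches 12 mm down into the glass.
- plunger (a joint): Slide of the plunger (knob, rod and filter in one piece) through the lid, in m: 0 = pressed down, 0.083 = pulled out to its stop, the filter then right under the lid's skirt. The filter's sprung rim gives about 1.1 N of friction, so it stays where it is left and pulling it does not lift the lid before the stop is reached; from there on, pulling the knob lifts the lid too. It starts partly out, at 0.008 to 0.035.
- knob (a point): Centre of the plunger's black knob, an upright cylinder 28 mm in diameter and 34 mm tall on the rod's axis. Its centre is 48.5 mm + joint value above the press_lid origin, so its underside is 13.5 mm + joint value above the lid's bush.
- filter (a point): Centre of the underside of the plunger's filter disc (73 mm diameter, 11 mm thick), always 155.5 mm below the knob's centre along the rod. With the plunger at its stop it is 24 mm below the press_lid origin.
- bowl: White round ceramic bowl, loose, 0.4 kg, 170 mm across the rim, 62 mm high. Origin at the centre of its underside on the worktop.
- mug: Bystander: white mug with blue dots, standing upside down, 92x127x93 mm. Origin at the centre of its underside.
- spice_jar: Bystander: spice jar of clear glass with a black cap, 40 mm in diameter, 105 mm tall. Origin at the centre of its underside.
- timer: Bystander: red and white egg timer, 62 mm in diameter, 59 mm tall. Origin at the centre of its underside.

How it is judged:
By the outcome, as a careful person would: the job done as asked, in the order asked, and still so for the second after the job is handed in, while the arm keeps its last pose, push and grip.
It also fails if it takes over 40 s, if anything falls off the work surface, if the arm or the gripper's body presses on something with over 40 N, if the wrist force passes 120 N, or if a joint passes its speed limit or range.

## Robot

A 7-joint arm with a two-finger parallel gripper is mounted at the origin on a cart in front of the work surface, level with it; the furniture and walls round the work are solid. World frame = base frame: x ahead of the robot, y to its left, z up, the work surface at z = 0. Lengths are in m, angles in rad, forces in N, time in s.
With the tool pointing down it reaches from about 0.4 to 0.875 m from the base axis. Payload 19.3 kg.
Tool frame: the origin (TCP) lies midway between the tips of the shut fingers; the grasp point (between the pads) lies 19 mm behind it (bot.pinch_z is the distance from the TCP to the grasp point, in m); z points along the fingers, y is the line along which they close (so a half turn about z gives the same grasp; the last joint's range is limited). The gripper opens to 85 mm and grips with 20 to 120 N. Pads are 22 mm wide; open, the fingers measure 114 mm over their backs; the gripper's body (76 mm by 85 mm) begins 54 mm behind the grasp point. The pads swing forward as they close: fully open they stand 13 mm farther back than shut.
Start: joints at [-1.251, 0.521, -0.036, 1.599, 0.021, 1.021, -0.113], TCP at [0.238, 0.578, 0.231] pointing down, gripper open.
Joint ranges: [-2.91, 2.91], [-0.3, 2.13], [-1.5, 1.42], [0.17, 2.43], [-1.26, 4.41], [0.16, 1.93], [-2.52, 2.52]. Speed limits (rad/s): [1.89, 1.89, 2.39, 2.39, 3.01, 3.01, 3.01].

## Interface

Orientations are given as [roll, pitch, yaw] about the fixed x, y, z axes, in that order (R = Rz(yaw) Ry(pitch) Rx(roll)).
In Python, from workcell import observe, viewer, bot gives the robot as it stands. The module is installed in compiled form; this text tells all that it offers.
- The arm moves only by the tool play_rows, never from a script. Its argument "motion" is a list of rows, each a list of 7 numbers: the shift along the tool's x, y, z in cm, then the turn, a rotation vector about the tool's x, y, z in rad, then the opening, from -1 (shut) to 1 (fully open), so that 0 is half open. A call has exactly 5 rows; each row is the pose to reach, as a shift and turn from the pose commanded when the call began, along the tool's axes at that moment; what a row does not reach only later rows make up. A row lasts 1/10 s, in which the tool goes at most 50 mm and 8.59 degrees, less where a joint would pass 70% of its speed; a pose out of reach is approached as far as the arm can. A call with a gripper value outside its range is refused whole. The fingers move at their own pace and stop on an object; "squeeze" is the grip in N (left out, the last holds). Time passes only in rows, so rows that repeat a pose let the fingers close, or fill a call up. It gives the time, the measured TCP pose, the force, the opening and the grip force at its end, in the units of the state.
- observe(): the state, without advancing time (a new reading comes with each control period).
- viewer.grab_frame(name): name is "scene" or "top" or "wrist"; returns (picture, depth): 400x640x3 uint8, red, green, blue; 400x640 float32, m along the optical axis (not along the pixel's ray), 0 where there is no reading.
- viewer.camera_info(name): a dict with "fx", "fy", "cx", "cy" (pixels), "R" (3x3) and "t" (3): a world point X has camera coordinates R X + t. Camera axes: x right, y down, z forward; pixel columns grow to the right and rows downward; lengths in m; the calibration is good to about 2 mm. A picture is of the moment at which its call begins: read the wrist's pose just before it. camera_info takes no time and is no camera call; for the wrist camera it gives the pose at the moment of the call.
- bot.job_done(): hands the job in; it is judged then, once.
The state is a dict: "clock": time; "qpos": joint angles; "qd": joint speeds; "joint_efforts": joint torques, N m; "position": TCP position; "tool_rot": TCP orientation; "force": force on the tool from outside, world axes, zero at the start; "moment": the same for the moment, N m; "grip_width": finger opening in m; "finger_force": force on a finger pad.
Only numpy, scipy, OpenCV 4.12 (cv2) and the standard library are available. Lean on these libraries where they do the work, as an engineer would, in place of code of your own. Each camera call takes 0.05 s, during which the arm holds its last target. There are 200 camera calls.

## Working session

There is one attempt and no reset: what is moved stays moved. The work goes in short steps, Python scripts to look and compute and a tool call to move; the robot and the scene stay as the last step left them, time stands still between calls to the robot, and variables do not carry over. Pictures are saved under pics/ and viewed, at most 10 in all, crops included, and the job is handed in when it is done.

Besides the shell and the picture viewer there is one more tool, called after "Call:" as name(argument=value, ...), one argument or row to a line, values as JSON. play_rows: Moves the arm, as the interface text tells. Its arguments: {"type":"object","properties":{"motion":{"type":"array"},"squeeze":{"type":"number"}},"required":["motion"]}

```bash
mkdir -p pics
python3 - <<'E'
from workcell import observe, viewer, bot
import cv2, numpy as np
for n in("scene","top"):
    p,d=viewer.grab_frame(n); cv2.imwrite(f"pics/{n}0.png",p[:,:,::-1]); np.savez(f"{n}0.npz",p=p,d=d,**viewer.camera_info(n))
    print(n,viewer.camera_info(n))
s=observe();print(s, bot.pinch_z)
E
```

```text
scene {'fx': 481.4679827477456, 'fy': 481.4679827477456, 'cx': 321.70722938562244, 'cy': 203.69646714097104, 'R': array([[ 0.78763582, -0.61598455,  0.0138871 ],
       [-0.3645619 , -0.48408461, -0.79546006],
       [ 0.49671364,  0.62147013, -0.60584688]]), 't': array([-0.40441362,  0.32952558,  1.19872655])}
top {'fx': 448.17382161668445, 'fy': 448.17382161668445, 'cx': 318.46524953186747, 'cy': 202.82655444171357, 'R': array([[-0.01716478, -0.99985176,  0.00135465],
       [-0.9891737 ,  0.01678394, -0.14578648],
       [ 0.14574213, -0.00384238, -0.98931515]]), 't': array([0.04756769, 0.54416474, 1.18753574])}
{'clock': 0.1, 'qpos': array([-1.25121772,  0.52196097, -0.03633539,  1.59992216,  0.02121395,
        1.02109417, -0.11277725]), 'qd': array([-5.58598177e-04,  4.69875770e-04,  1.62474783e-05, -2.84968611e-03,
        6.05788245e-04,  2.59167589e-04,  8.61625319e-04]), 'joint_efforts': array([ 3.86850632e-03, -9.28488994e+01,  1.98453583e+00, -3.70535946e+01,
        1.82295585e-02,  5.57415246e-03,  7.09371335e-07]), 'position': array([0.23741013, 0.57784319, 0.23078944]), 'tool_rot': array([-3.14059638e+00,  7.67348885e-05,  2.75183954e+00]), 'force': array([-0.16079791,  0.57656137, -0.0894073 ]), 'moment': array([-0.01738897, -0.01394014,  0.00162219]), 'finger_force': 0.0, 'grip_width': 0.0851320751588846} 0.0187
```

View pics/scene0.png

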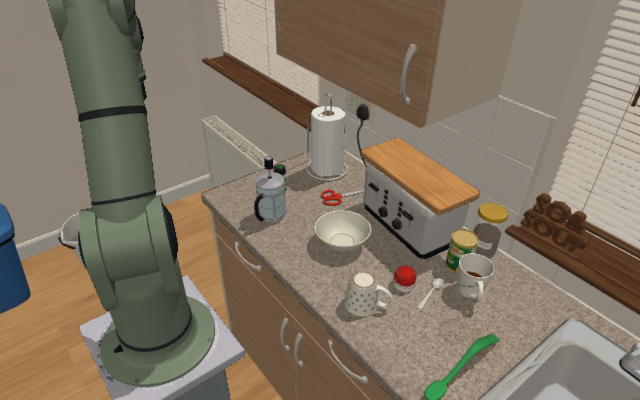

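View pics/top0.png

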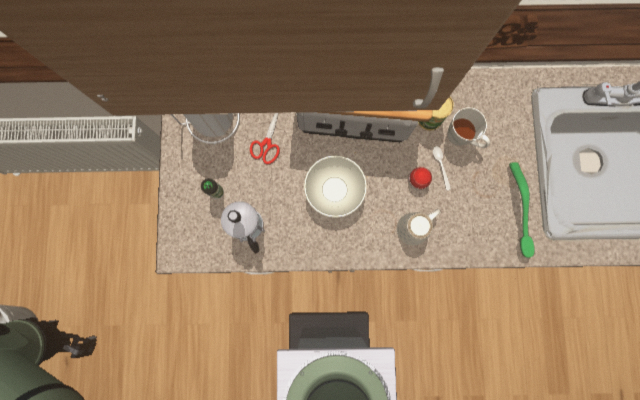

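The press stands left of the bowl: knob at about (234,216) in top and (269,163) in scene. The bowl is at (335,187) in top, and the spice jar is behind the press at (209,187). Next I'll measure these.

```bash
cat > h.py <<'E'
import numpy as np, cv2
class V:
    def __init__(s,f):
        z=np.load(f); s.p,s.d,s.R,s.t=z['p'],z['d'],z['R'],z['t']; s.f,s.cx,s.cy=float(z['fx']),float(z['cx']),float(z['cy'])
    def ray(s,u,v):
        r=s.R.T@np.array([(u-s.cx)/s.f,(v-s.cy)/s.f,1.]); return -s.R.T@s.t, r
    def plane(s,u,v,z):
        o,r=s.ray(u,v); return o+r*(z-o[2])/r[2]
    def cloud(s):
        v,u=np.mgrid[:400,:640]; c=np.stack([(u-s.cx)/s.f*s.d,(v-s.cy)/s.f*s.d,s.d],-1); return (c-s.t)@s.R
    def px(s,X):
        c=s.R@np.asarray(X)+s.t; return s.f*c[:2]/c[2]+[s.cx,s.cy]
def tri(a,pa,b,pb):
    o1,r1=a.ray(*pa);o2,r2=b.ray(*pb)
    k=np.linalg.lstsq(np.stack([r1,-r2],1),o2-o1,rcond=None)[0]
    p,q=o1+k[0]*r1,o2+k[1]*r2; return (p+q)/2,np.linalg.norm(p-q)
def circ(P):
    a=np.c_[2*P,np.ones(len(P))]; c=np.linalg.lstsq(a,(P**2).sum(1),rcond=None)[0]; return c[:2],np.sqrt(c[2]+c[:2]@c[:2])
E
python3 - <<'E'
from h import *
T,S=V('top0.npz'),V('scene0.npz')
def blobs(v,x0,x1,y0,y1):
    g=v.p.max(2)[y0:y1,x0:x1]<60
    n,l,st,c=cv2.connectedComponentsWithStats(g.astype(np.uint8))
    for i in range(1,n):
        if st[i,4]>8: print(st[i,:4]+[x0,y0,0,0],st[i,4],c[i]+[x0,y0])
print('top');blobs(T,195,275,170,262);print('scene');blobs(S,245,300,145,230)
for n,v in(('top',T),('scene',S)):
    C=v.cloud(); ok=v.d>0
    X,Y,Z=C[...,0],C[...,1],C[...,2]
    m=ok&(abs(Y)<.45)&(X<.75)&(X>.3)
    print(n,'table z',np.median(Z[m&(abs(Z)<.02)]))
    b=m&(Z>.055)&(Z<.07)&(abs(Y+.0)<.13)
    print('bowl pts',b.sum(),C[b].mean(0), circ(C[b][:,:2]))
    for lo,hi in((.12,.134),(.134,.14),(.14,.158),(.165,.19),(.19,.25)):
        q=ok&(Z>lo)&(Z<hi)&(Y>.15)&(Y<.42)&(X<.62)&(X>.3)
        if q.sum()>5: print(lo,q.sum(),C[q].mean(0),C[q].min(0),C[q].max(0))
    q=ok&(Z>.25)&(Y>-.6)&(Y<.6)&(X>.45); print('high',C[q].min(0), C[q].max(0))
    q=ok&(Z>.3)&(abs(Y)<.5)&(X>.4)&(X<.9)
    if q.any(): print(np.percentile(C[q],[0,1,5,50],axis=0))
for v in (T,S): 
    y,x=(185,235) if v is S else (215,235)
# enlarged crops side by side
a=cv2.resize(T.p[165:265,190:290],(400,400),interpolation=2);b=cv2.resize(S.p[145:235,235:325],(400,400),interpolation=2)
cv2.imwrite('pics/crop.png',np.hstack([a,b])[:,:,::-1])
E
```

```text
top
[212 183   5  10] 26 [214.34615385 188.        ]
[235 216   5   6] 12 [237.75       218.66666667]
[251 243   7   9] 48 [254.5    246.8125]
scene
[265 159  21  16] 142 [273.94366197 166.78169014]
[255 194   9  27] 111 [257.9009009  207.68468468]
top table z -0.0005580050589445186
bowl pts 523 [ 0.62158393 -0.01644064  0.0607441 ] (array([ 0.62236288, -0.02259246]), np.float64(0.09597199792006836))
0.134 148 [0.49177095 0.23339242 0.13817452] [0.44776558 0.19299048 0.13452608] [0.53865986 0.28389241 0.13995492]
0.14 783 [0.49090881 0.23601141 0.14471646] [0.45000379 0.1928252  0.14001821] [0.53772202 0.28034295 0.15359117]
0.19 131 [0.49169408 0.23658172 0.21649974] [0.47936501 0.22500409 0.19289395] [0.50557649 0.24995205 0.22401376]
high [ 0.6272215  -0.18715643  0.45099553] [0.65800313 0.42208471 0.81288362]
[[ 0.6272215  -0.18715643  0.45099553]
 [ 0.65379404 -0.17974515  0.46142642]
 [ 0.65471313 -0.15379647  0.49276735]
 [ 0.65570493  0.12093649  0.69537155]]
scene table z -0.0002917005518389973
bowl pts 463 [ 0.63872691 -0.01561744  0.06081445] (array([ 0.62880032, -0.02729128]), np.float64(0.10271543060390319))
0.12 81 [0.47291845 0.21032764 0.12612027] [0.44613457 0.19295861 0.12045553] [0.52144801 0.25764248 0.13395105]
0.134 65 [0.47338139 0.21944659 0.13795427] [0.44335423 0.18974173 0.1343735 ] [0.53591024 0.28315743 0.13997622]
0.14 345 [0.48580852 0.23154798 0.14512187] [0.44406471 0.19078119 0.14021186] [0.52835331 0.28142092 0.15362985]
0.165 14 [0.48710911 0.235095   0.18038717] [0.47571434 0.22563673 0.16612408] [0.49625932 0.24241961 0.18970038]
0.19 102 [0.48551491 0.23299651 0.20932659] [0.4744083  0.22351229 0.19011157] [0.50314263 0.25119911 0.22266322]
high [ 0.62303732 -0.59760075  0.2500082 ] [1.13753055 0.56801408 0.73886886]
[[ 0.62303732 -0.19127303  0.30091198]
 [ 0.63654921 -0.18881772  0.4555588 ]
 [ 0.65032258 -0.18779468  0.46729463]
 [ 0.65402063 -0.10482597  0.58743512]]
```

View pics/crop.png

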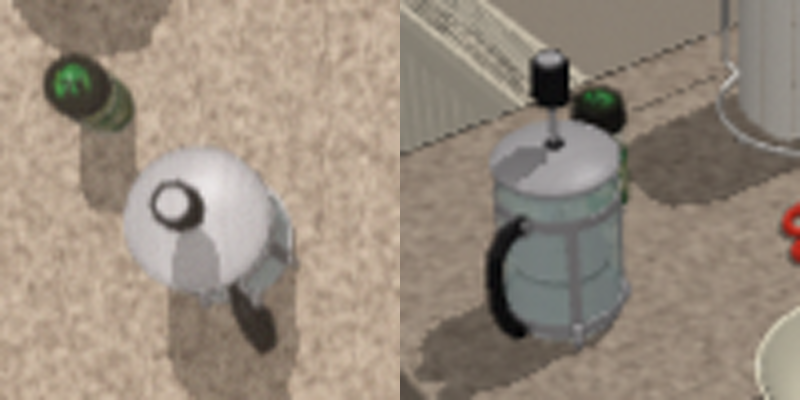

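The crop shows the knob (black, light top) centred over the lid, with the handle toward the robot's right. The knob axis is at about (0.491, 0.236), its top at z≈0.223, so the joint is at about 0.022. I'll move above it, keeping the finger line radial.

Call:
play_rows(
  motion=[
    [-36.5,-22,-4.5,0,0,0.733,1],
    [-36.5,-22,-4.5,0,0,0.733,1],
    [-36.5,-22,-4.5,0,0,0.733,1],
    [-36.5,-22,-4.5,0,0,0.733,1],
    [-36.5,-22,-4.5,0,0,0.733,1],
  ],
)

```text
clock: 0.6
position: [0.3865, 0.3766, 0.2577]
tool_rot: [-3.141, -0.0, 2.013]
force: [1.5, 1.2, 0.5]
grip_width: 0.0855
finger_force: 0.0
```

Run:
```python
from h import *
T=V('top0.npz')
for z,w in((.062,'bowl'),):
    C=T.cloud(); m=((T.d>0)&(C[...,2]>.012)&(C[...,2]<.08)&(abs(C[...,1]+.02)<.13)&(abs(C[...,0]-.62)<.13)).astype(np.uint8)
    hsv=cv2.cvtColor(T.p,cv2.COLOR_RGB2HSV)
    cs,_=cv2.findContours(m,cv2.RETR_EXTERNAL,cv2.CHAIN_APPROX_NONE); c=max(cs,key=cv2.contourArea)[:,0]
    P=np.array([T.plane(u,v,.062)[:2] for u,v in c]); print(circ(P), cv2.minEnclosingCircle(P.astype(np.float32)), P.min(0),P.max(0))
from workcell import observe
s=observe(); print(s['clock'],s['qpos'],s['position'],s['tool_rot'],s['force'])
```

```text
(array([ 0.58869772, -0.00706066]), np.float64(0.08290405652308626)) ((0.5887328386306763, -0.007098071742802858), 0.08432620018720627) [ 0.50510249 -0.09112503] [0.67295561 0.07670657]
0.6 [-1.02355667  0.36094922  0.18575233  1.80320514 -0.07854893  0.98463337
 -0.36413063] [0.38646633 0.37663149 0.25771708] [-3.14146605e+00 -1.03917921e-04  2.01267352e+00] [1.54421964 1.2067623  0.50064848]
```

Call:
play_rows(
  motion=[
    [-17.2,3.5,-1.7,0,0,0,1],
    [-17.2,3.5,-1.7,0,0,0,1],
    [-17.2,3.5,-1.7,0,0,0,1],
    [-17.2,3.5,-1.7,0,0,0,1],
    [-17.2,3.5,-1.7,0,0,0,1],
  ],
)

```text
clock: 1.1
position: [0.4939, 0.2349, 0.2748]
tool_rot: [3.141, 0.001, 2.013]
force: [-0.7, -0.1, 0.4]
grip_width: 0.0852
finger_force: 0.0
```

Run:
```python
from workcell import observe,viewer
import numpy as np,cv2
s=observe(); print(s['clock'],s['qpos'],s['position'],s['tool_rot'],s['force'])
i=viewer.camera_info("wrist"); p,d=viewer.grab_frame("wrist"); np.savez("w1.npz",p=p,d=d,**i); cv2.imwrite("pics/w1.png",p[:,:,::-1])
from h import *
W=V("w1.npz"); print(W.px([.491,.236,.223]), W.px([.491,.236,.150]))
C=W.cloud(); q=(W.d>0)&(C[...,2]>.2)&(C[...,2]<.24)&(np.hypot(C[...,0]-.491,C[...,1]-.236)<.03)
print(q.sum(),C[q].mean(0) if q.any() else '', C[q].min(0),C[q].max(0))
```

```text
1.1 [-0.74052991  0.35836216  0.24826243  1.76656549 -0.09919738  1.02861289
 -0.01378096] [0.49386545 0.23486226 0.27479617] [3.14116540e+00 1.33247048e-03 2.01319012e+00] [-0.73786577 -0.08158003  0.44797877]
[316.64824331 222.19630837] [317.11145367 191.99841216]
1287 [0.48949625 0.24231236 0.21858188] [0.47686577 0.2261223  0.20009138] [0.50453937 0.25342571 0.22338357]
```

View pics/w1.png

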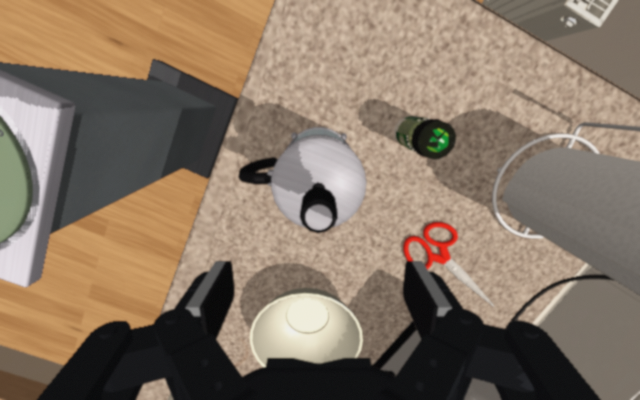

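The wrist view shows the knob top at about (319,217), between the fingers and well clear of them. The spice jar is at (434,138).

Run:
```python
from h import *
W=V("w1.npz"); T=V("top0.npz")
for v,b,r in((W,(295,180,345,240),.03),(T,(220,200,250,232),.03)):
    C=v.cloud(); Z=C[...,2]; q=(v.d>0)&(Z>.218)&(Z<.23)&(np.hypot(C[...,0]-.491,C[...,1]-.236)<.03)
    yy,xx=np.nonzero(q); (cx,cy),rr=cv2.minEnclosingCircle(np.c_[xx,yy].astype(np.float32))
    print(q.sum(),(cx,cy),rr,v.plane(cx,cy,.2225),v.f, np.median(Z[q]))
    q=(v.d>0)&(Z>.13)&(Z<.16)&(np.hypot(C[...,0]-.491,C[...,1]-.236)<.07)
    yy,xx=np.nonzero(q); (cx,cy),rr=cv2.minEnclosingCircle(np.c_[xx,yy].astype(np.float32)); print('lid',(cx,cy),rr,v.plane(cx,cy,.139))
```

```text
1013 (318.5955505371094, 214.58917236328125) 18.751272201538086 [0.48985246 0.24163417 0.2225    ] 298.1323612759975 0.22092830075422243
lid (318.4352111816406, 183.0779266357422) 47.61025619506836 [0.48969503 0.2416457  0.139     ]
82 (232.93548583984375, 215.22579956054688) 5.774661064147949 [0.4923206 0.2375944 0.2225   ] 448.17382161668445 0.22001622895005174
lid (239.0, 219.0) 18.60117530822754 [0.49278007 0.23808289 0.139     ]
```

Call:
play_rows(
  motion=[
    [0.4,0,1.5,0,0,0,1],
    [0.4,0,3.0,0,0,0,1],
    [0.4,0,4.5,0,0,0,1],
    [0.4,0,5,0,0,0,1],
    [0.4,0,5,0,0,0,1],
  ],
)

```text
clock: 1.65
position: [0.4893, 0.2428, 0.224]
tool_rot: [-3.14, 0.0, 2.02]
force: [-0.2, -0.3, 0.4]
grip_width: 0.0853
finger_force: 0.0
```

Run:
```python
from workcell import observe
from h import *
s=observe(); print(s['clock'],s['qpos'],s['position'],s['tool_rot'],s['force'])
R=cv2.Rodrigues(np.array([0,0,s['tool_rot'][2]]))[0]@np.diag([1,-1,-1]); print((R.T@(np.array([.491,.2385,.186])-s['position']))*100)
```

```text
1.65 [-0.74118686  0.41438053  0.23109591  1.82599646 -0.11668752  0.91569939
 -0.00856407] [0.48929866 0.24279752 0.22402362] [-3.14024962e+00  3.27501734e-06  2.01985700e+00] [-0.19869513 -0.25368814  0.42154059]
[-0.46100329 -0.03329786  3.80236205]
```

Call:
play_rows(
  motion=[
    [-0.4,0,1.3,0,0,0,1],
    [-0.4,0,2.5,0,0,0,1],
    [-0.4,0,3.7,0,0,0,1],
    [-0.4,0,3.7,0,0,0,0.3],
    [-0.4,0,3.7,0,0,0,-0.2],
  ],
  squeeze=20,
)

```text
clock: 2.15
position: [0.4917, 0.2385, 0.1873]
tool_rot: [-3.141, 0.0, 2.019]
force: [-0.3, -1.0, 0.1]
grip_width: 0.0594
finger_force: 0.0
```

Call:
play_rows(
  motion=[
    [0,0,0,0,0,0,-0.4],
    [0,0,0,0,0,0,-0.6],
    [0,0,0,0,0,0,-1],
    [0,0,0,0,0,0,-1],
    [0,0,0,0,0,0,-1],
  ],
)

```text
clock: 2.65
position: [0.4919, 0.2387, 0.1877]
tool_rot: [3.141, -0.0, 2.019]
force: [0.1, -0.2, 0.1]
grip_width: 0.0274
finger_force: 23.5
```

Call:
play_rows(
  motion=[
    [0,0,0,0,0,0,-1],
    [0,0,-0.5,0,0,0,-1],
    [0,0,-1.2,0,0,0,-1],
    [0,0,-2,0,0,0,-1],
    [0,0,-2.8,0,0,0,-1],
  ],
  squeeze=90,
)

```text
clock: 3.15
position: [0.4917, 0.2386, 0.2164]
tool_rot: [-3.142, -0.0, 2.019]
force: [-0.6, 0.4, -2.0]
grip_width: 0.0258
finger_force: 88.5
```

Call:
play_rows(
  motion=[
    [0,0,-0.8,0,0,0,-1],
    [0,0,-1.6,0,0,0,-1],
    [0,0,-2.3,0,0,0,-1],
    [0,0,-2.8,0,0,0,-1],
    [0,0,-3,0,0,0,-1],
  ],
)

```text
clock: 3.65
position: [0.4919, 0.2387, 0.2461]
tool_rot: [3.141, -0.0, 2.019]
force: [0.3, 0.4, -1.4]
grip_width: 0.0258
finger_force: 88.5
```

Call:
play_rows(
  motion=[
    [0,0,-0.3,0,0,0,-1],
    [0,0,-0.6,0,0,0,-1],
    [0,0,-1,0,0,0,-1],
    [0,0,-1.5,0,0,0,-1],
    [0,0,-1.5,0,0,0,-1],
  ],
)

```text
clock: 4.15
position: [0.4919, 0.2387, 0.2612]
tool_rot: [3.141, -0.0, 2.019]
force: [0.8, -0.0, -3.1]
grip_width: 0.0259
finger_force: 88.8
```

Run:
```python
from workcell import observe,viewer
from h import *
s=observe(); print(s['clock'],s['qpos'],s['position'],s['tool_rot'],s['force'],s['moment'],s['finger_force'])
i=viewer.camera_info("scene"); p,d=viewer.grab_frame("scene"); np.savez("s2.npz",p=p,d=d,**i); cv2.imwrite("pics/s2.png",cv2.resize(p[110:260,190:390],(800,600))[:,:,::-1])
```

```text
4.15 [-0.74262885  0.37209233  0.24250038  1.7839455  -0.1041642   0.9973179
 -0.01157181] [0.49192822 0.23869048 0.26115528] [ 3.14093477e+00 -8.37522350e-05  2.01876489e+00] [ 0.83063604 -0.01319446 -3.11449719] [ 0.02700726 -0.01979213 -0.02442443] 88.75359177589417
```

View pics/s2.png

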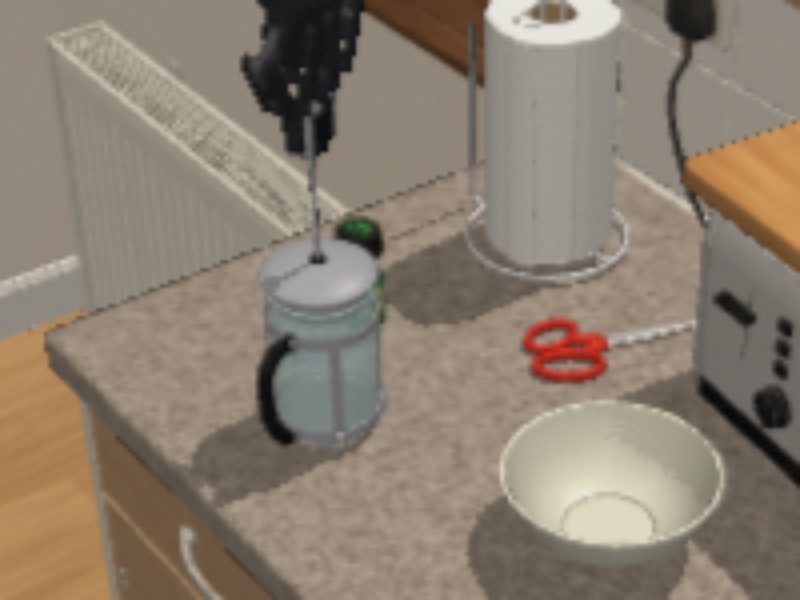

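The scene view shows the lid lifted slightly off the glass, with the rod fully out and the force at −3.1 N. That confirms the plunger reached its stop before the lid lifted. Now I'll lift straight out.

Call:
play_rows(
  motion=[
    [0,0,-1,0,0,0,-1],
    [0,0,-2,0,0,0,-1],
    [0,0,-3.2,0,0,0,-1],
    [0,0,-4.4,0,0,0,-1],
    [0,0,-5.6,0,0,0,-1],
  ],
)

```text
clock: 4.7
position: [0.4918, 0.2386, 0.3179]
tool_rot: [3.141, -0.0, 2.019]
force: [-0.5, -0.4, -3.1]
grip_width: 0.0261
finger_force: 88.9
```

Call:
play_rows(
  motion=[
    [0,0,-1.2,0,0,0,-1],
    [0,0,-2.4,0,0,0,-1],
    [0,0,-3.6,0,0,0,-1],
    [0,0,-4.8,0,0,0,-1],
    [0,0,-5,0,0,0,-1],
  ],
)

```text
clock: 5.2
position: [0.4922, 0.2388, 0.3681]
tool_rot: [3.14, -0.0, 2.019]
force: [-0.4, -0.3, -3.1]
grip_width: 0.0259
finger_force: 89.0
```

```bash
cat > fk.py <<'E'
import numpy as np, itertools
from scipy.spatial.transform import Rotation as Ro
from scipy.optimize import least_squares
D=[([-1.25121772,.52196097,-.03633539,1.59992216,.02121395,1.02109417,-.11277725],[.23741,.57784,.23079],[-3.1406,0,2.75184]),
([-1.02355667,.36094922,.18575233,1.80320514,-.07854893,.98463337,-.36413063],[.38647,.37663,.25772],[-3.14147,0,2.01267]),
([-.74052991,.35836216,.24826243,1.76656549,-.09919738,1.02861289,-.01378096],[.49387,.23486,.2748],[3.14117,.00133,2.01319]),
([-.74118686,.41438053,.23109591,1.82599646,-.11668752,.91569939,-.00856407],[.4893,.2428,.22402],[-3.14025,0,2.01986]),
([-.74262885,.37209233,.24250038,1.7839455,-.1041642,.9973179,-.01157181],[.49193,.23869,.26116],[3.14093,0,2.01876])]
def fk(q,p,s):
    h,l1,l2,l3,a,b,y0,y7=p
    R=Ro.from_euler('z',y0+s[0]*q[0]); x=np.array([0,0,h])
    R=R*Ro.from_euler('y',q[1]); R=R*Ro.from_euler('z',s[1]*q[2]); x=x+R.apply([a,0,l1])
    R=R*Ro.from_euler('y',q[3]); x=x+R.apply([b,0,l2]); R=R*Ro.from_euler('z',s[2]*q[4])
    R=R*Ro.from_euler('y',q[5]); x=x+R.apply([0,0,l3]); R=R*Ro.from_euler('z',y7+s[3]*q[6]); return x,R
def fit(D):
    best=None
    for s in itertools.product([1,-1],repeat=4):
        def f(p):
            o=[p[4]*.01,p[5]*.01]
            for q,x,r in D:
                X,R=fk(q,p,s); o+=list(X-x)+list(.3*(R.inv()*Ro.from_euler('xyz',r)).as_rotvec())
            return np.array(o)
        for y0 in(0,1.57,3.14,-1.57):
          for y7 in (0,1.57,3.14,-1.57):
            r=least_squares(f,[.3,.4,.4,.25,0,0,y0,y7])
            if best is None or r.cost<best[0]: best=(r.cost,r.x,s)
    return best
E
python3 - <<'E'
from fk import *
from workcell import observe
s=observe(); print(s['clock'],s['position'],s['tool_rot'],s['force'],s['finger_force'])
D.append((s['qpos'],s['position'],s['tool_rot']))
b=fit(D); print(b[0],b[1].round(4),b[2]); print([np.abs(fk(q,b[1],b[2])[0]-x).max().round(4) for q,x,_ in D])
np.savez('fit.npz',p=b[1],s=b[2])
lo=np.array([-2.91,-.3,-1.5,.17,-1.26,.16,-2.52]);hi=np.array([2.91,2.13,1.42,2.43,4.41,1.93,2.52])
F=np.array([.589,-.007,.162])
for phi in np.deg2rad(np.arange(-180,180,20)):
    tz=np.array([np.sin(.8727)*np.cos(phi),np.sin(.8727)*np.sin(phi),-np.cos(.8727)])
    T=F-.137*tz
    best=(9,)
    for k in range(3):
        q0=s['qpos']+np.random.randn(7)*.3*k
        def f(q):
            X,R=fk(q,b[1],b[2]); return np.r_[(X-T)*10,(R.as_matrix()[:,2]-tz)*5,.01*(q-s['qpos'])]
        r=least_squares(f,np.clip(q0,lo+.05,hi-.05),bounds=(lo+.03,hi-.03))
        X,R=fk(r.x,b[1],b[2]); e=np.linalg.norm(X-T)+np.linalg.norm(R.as_matrix()[:,2]-tz)
        c=e*10+.05*np.abs(r.x-s['qpos']).max()
        if c<best[0]: best=(c,e,r.x.round(2),R.as_euler('xyz').round(2),T.round(3))
    print(round(np.degrees(phi)),*best[1:])
E
```

```text
5.2 [0.49216494 0.23880156 0.36809491] [ 3.13975156e+00 -2.42144534e-04  2.01875966e+00] [-0.38530442 -0.2748952  -3.13506343] 88.9745843410492
1.1673345313423356e-05 [-1.2925  0.5034  0.4143 -1.3285  0.0283  0.0115 -0.1006  1.4701] (-1, -1, -1, -1)
[np.float64(0.0023), np.float64(0.0016), np.float64(0.0019), np.float64(0.0004), np.float64(0.001), np.float64(0.0014)]
-180 2.6673744493430074e-05 [-2.05 -0.27 -0.8   1.22 -0.46  1.25 -0.04] [ 2.28 -0.15 -1.7 ] [ 0.694 -0.007  0.25 ]
-160 9.61239201891652e-05 [ 1.01  0.12  1.35  1.04  0.18  1.25 -0.04] [ 2.31  0.32 -0.94] [0.688 0.029 0.25 ]
-140 0.00048607744210398224 [ 1.53  0.61  0.64  0.2  -0.04  1.6  -0.04] [ 2.33  0.37 -0.54] [0.669 0.06  0.25 ]
-120 0.11493710043840562 [ 1.21  0.75  0.58  0.2  -0.01  1.57 -0.04] [ 2.45  0.42 -0.13] [0.641 0.084 0.25 ]
-100 0.23640823633363545 [ 0.95  0.86  0.52  0.2  -0.01  1.54 -0.04] [2.56 0.41 0.22] [0.607 0.096 0.25 ]
-80 0.351762131371746 [ 0.73  0.96  0.46  0.2  -0.04  1.51 -0.04] [2.64 0.37 0.54] [0.571 0.096 0.25 ]
-60 0.4515439230772758 [ 0.52  1.03  0.4   0.2  -0.07  1.48 -0.04] [2.7  0.
[... 525 characters left out ...]
0.19  2.14] [ 0.509 -0.074  0.25 ]
60 0.44540431976512607 [-0.77  1.02  0.02  0.2  -0.33  1.49 -0.04] [ 2.67 -0.27  2.41] [ 0.537 -0.098  0.25 ]
80 0.3443084628250415 [-0.99  0.94 -0.04  0.2  -0.36  1.51 -0.04] [ 2.6  -0.33  2.7 ] [ 0.571 -0.11   0.25 ]
100 0.2282080841777313 [-1.21  0.84 -0.09  0.2  -0.38  1.54 -0.04] [ 2.52 -0.36  3.01] [ 0.607 -0.11   0.25 ]
120 0.1067417668591796 [-1.48  0.72 -0.14  0.2  -0.39  1.58 -0.04] [ 2.41 -0.35 -2.93] [ 0.641 -0.098  0.25 ]
140 0.00014120262477895675 [-1.79  0.51 -0.24  0.35 -0.33  1.53 -0.04] [ 2.31 -0.31 -2.54] [ 0.669 -0.074  0.25 ]
160 2.586761566570107e-05 [-1.73  0.02 -0.68  1.06 -0.37  1.27 -0.04] [ 2.31 -0.29 -2.17] [ 0.688 -0.043  0.25 ]
```

The fit is degenerate because the tool has only pointed down, so shoulder height trades off against tool length. I'll swing toward the bowl with the tool still down, then add some tilt to resolve it.

Call:
play_rows(
  motion=[
    [-5,-2.2,0,0,0,0.09,-1],
    [-11,-4.9,0,0,0,0.2,-1],
    [-17,-7.5,0,0,0,0.33,-1],
    [-21,-9.3,0,0,0,0.42,-1],
    [-22.5,-9.9,0,0,0,0.448,-1],
  ],
)

```text
clock: 5.7
position: [0.4995, -0.0094, 0.3666]
tool_rot: [3.142, -0.0, 1.567]
force: [1.5, 1.2, -4.1]
grip_width: 0.0258
finger_force: 89.2
```

Call:
play_rows(
  motion=[
    [0,0,0,-0.05,0,0,-1],
    [0,0,0,-0.12,0,0,-1],
    [0,0,0,-0.2,0,0,-1],
    [0,0,0,-0.26,0,0,-1],
    [0,0,0,-0.3,0,0,-1],
  ],
)

```text
clock: 6.2
position: [0.4993, -0.0071, 0.3664]
tool_rot: [2.84, -0.0, 1.571]
force: [0.0, 0.1, -3.5]
grip_width: 0.0261
finger_force: 89.3
```

```bash
sed -i 's/,y0,y7\])/,y0,y7],bounds=([.15,.2,.2,.1,-.1,-.1,-7,-7],[.6,.7,.7,.5,.1,.1,7,7]))/' fk.py
cat > ik.py <<'E'
from fk import *
from workcell import observe
s=observe(); print(s['clock'],s['qpos'],s['position'],s['tool_rot'],s['force'],s['finger_force'])
D.append((s['qpos'],s['position'],s['tool_rot']))
b=fit(D); print(b[0],b[1].round(4),b[2]); print([np.abs(fk(q,b[1],b[2])[0]-x).max().round(4) for q,x,_ in D])
lo=np.array([-2.91,-.3,-1.5,.17,-1.26,.16,-2.52]);hi=np.array([2.91,2.13,1.42,2.43,4.41,1.93,2.52])
np.random.seed(0)
for fz in(.135,.162,.19):
  F=np.array([.589,-.007,fz])
  for phi in np.deg2rad(np.arange(-100,101,20)):
    tz=np.array([np.sin(.8727)*np.cos(phi),np.sin(.8727)*np.sin(phi),-np.cos(.8727)])
    T=F-.137*tz
    best=(9,)
    for k in range(3):
        q0=s['qpos']+np.random.randn(7)*.3*k
        def f(q):
            X,R=fk(q,b[1],b[2]); return np.r_[(X-T)*10,(R.as_matrix()[:,2]-tz)*5,.01*(q-s['qpos'])]
        r=least_squares(f,np.clip(q0,lo+.05,hi-.05),bounds=(lo+.03,hi-.03))
        X,R=fk(r.x,b[1],b[2]); e=np.linalg.norm(X-T)+np.linalg.norm(R.as_matrix()[:,2]-tz)
        c=e*10+.05*np.abs(r.x-s['qpos']).max()
        if c<best[0]: best=(c,e.round(4),r.x.round(2),R.as_euler('xyz').round(2),T.round(3))
    print(fz,round(np.degrees(phi)),*best[1:])
E
python3 ik.py
```

```text
6.2 [-0.56087906  0.00924662  0.43998709  1.98022375  0.04198892  0.85359826
 -0.14439722] [ 0.49933551 -0.00713823  0.36642826] [ 2.83969253e+00 -4.89783658e-04  1.57080444e+00] [ 0.03303579  0.14281974 -3.51655372] 89.29512977600098
8.684432738603172e-05 [ 0.3534  0.5171  0.4324  0.3344  0.0036  0.0065 -0.1029  1.4686] (-1, -1, -1, -1)
[np.float64(0.0046), np.float64(0.0012), np.float64(0.0014), np.float64(0.0022), np.float64(0.0016), np.float64(0.0056)]
0.135 -100 0.0 [-0.85  0.89  0.45  1.34  0.38  1.47 -0.14] [-2.53  0.67  2.24] [0.607 0.096 0.223]
0.135 -80 0.0 [-0.99  0.73  0.44  1.67  0.57  1.18 -0.14] [-2.54  0.68  2.57] [0.571 0.096 0.223]
0.135 -60 0.0 [-1.06  0.57  0.41  1.99  0.87  0.91 -0.14] [-2.49  0.63  3.  ] [0.537 0.084 0.223]
0.135 -40 0.0 [-0.96  0.41  0.27  2.3   1.38  0.74 -0.14] [-2.39  0.49 -2.74] [0.509 0.06  0.223]
0.135 -20 0.0996 [-0.67  0.28  0.14  2.4   1.81  0.57 -0.14] [-2.42  0.47 -2.45] [0.49  0.029 0.223]
0.135 0 0.1737 [ 0.73  0.27 -0.91  2.4   2.41  0.29 -0.14] [-2.57  0.56 -2.26] [ 0.484 -0.007  0.223]
0.135 20 0.0898 [ 1.13  0.41 -0.89  2.4   4
[... 1957 characters left out ...]
.19 -20 0.0659 [-0.76  0.12  0.23  2.4   1.61  0.55 -0.14] [-2.56  0.65 -2.7 ] [0.49  0.029 0.278]
0.19 0 0.136 [-1.58 -0.17  1.39  2.4   1.75  0.19 -0.14] [-3.05  0.79 -3.02] [ 0.484 -0.007  0.278]
0.19 20 0.0986 [-1.16 -0.18  1.39  2.4  -1.23  0.36 -0.14] [-2.83 -0.77 -0.08] [ 0.49  -0.043  0.278]
0.19 40 0.0001 [ 0.73  0.29 -0.21  2.24 -1.23  0.84 -0.14] [-2.44 -0.58 -0.3 ] [ 0.509 -0.074  0.278]
0.19 60 0.0 [ 0.23  0.49  0.43  1.94 -1.1   1.32 -0.14] [-2.39 -0.5  -0.04] [ 0.537 -0.098  0.278]
0.19 80 0.0 [ 0.3   0.65  0.29  1.62 -0.9   1.52 -0.14] [-2.39 -0.49  0.29] [ 0.571 -0.11   0.278]
0.19 100 0.0 [ 0.3   0.8   0.19  1.29 -0.74  1.73 -0.14] [-2.38 -0.47  0.62] [ 0.607 -0.11   0.278]
```

Leaning purely outward is out of reach because of the q4 limit. A lean toward azimuth −60° is comfortable and stays away from the wall cupboard. I'll compute the two legs and check the joints.

```bash
cat > leg.py <<'E'
import sys; from fk import *
from workcell import observe
s=observe(); x=s['position']; R=Ro.from_euler('xyz',s['tool_rot']).as_matrix()
print(s['clock'],s['qpos'].round(3),x,s['tool_rot'],s['force'],s['finger_force'])
tz=R[:,2]; print('lean',np.degrees(np.arccos(-tz[2])).round(2),'az',np.degrees(np.arctan2(tz[1],tz[0])).round(1),'filter',(x+.137*tz).round(4))
def pose(th,ph):
    z=np.array([np.sin(th)*np.cos(ph),np.sin(th)*np.sin(ph),-np.cos(th)]); y=np.array([np.cos(th)*np.cos(ph),np.cos(th)*np.sin(ph),np.sin(th)])
    return np.stack([np.cross(y,z),y,z],1)
def leg(Rt,T,x=x,R=R): print('cm',((T-x)@R*100).round(2),'rv',Ro.from_matrix(R.T@Rt).as_rotvec().round(3))
P=np.array([.3534,.5171,.4324,.3344,.0036,.0065,-.1029,1.4686]); S=(-1,)*4
lo=np.array([-2.91,-.3,-1.5,.17,-1.26,.16,-2.52]);hi=np.array([2.91,2.13,1.42,2.43,4.41,1.93,2.52])
def ik(Rt,T,q0):
    def f(q):
        X,Rq=fk(q,P,S); return np.r_[(X-T)*10,3*(Rq.inv()*Ro.from_matrix(Rt)).as_rotvec(),.01*(q-q0)]
    r=least_squares(f,np.clip(q0,lo+.03,hi-.03),bounds=(lo+.02,hi-.02)); return r.x.round(2),np.abs(f(r.x)[:6]).max().round(3)
E
python3 - <<'E'
from leg import *
d=np.deg2rad
A=np.array([.535,.06,.35]); RA=pose(.3,d(-60)); leg(RA,A)
q=s['qpos'];
for th,Tt in((.3,A),(.6,None),(.8727,None)):
    Rt=pose(th,d(-60)); T=A if Tt is not None else np.array([.589,-.007,.162 if th>.8 else .19])-.137*Rt[:,2]
    q,e=ik(Rt,T,q); print(th,T.round(3),q,e)
leg(pose(.8727,d(-60)),T,A,RA)
E
```

```text
6.2 [-0.561  0.009  0.44   1.98   0.042  0.854 -0.144] [ 0.49933551 -0.00713823  0.36642826] [ 2.83969253e+00 -4.89783658e-04  1.57080444e+00] [ 0.03303579  0.14281974 -3.51655372] 89.29512977600098
lean 17.3 az 0.1 filter [ 0.5401 -0.0071  0.2356]
cm [6.71 2.92 2.63] rv [ 0.001 -0.311  1.   ]
0.3 [0.535 0.06  0.35 ] [-0.9   0.26  0.61  1.78  0.16  1.05 -1.43] 0.0
0.6 [0.55  0.06  0.303] [-1.12  0.39  0.72  1.89  0.44  0.88 -1.77] 0.0
0.8727 [0.537 0.084 0.25 ] [-1.36  0.64  0.84  1.98  0.59  0.8  -2.12] 0.0
cm [ 1.33 -4.86  8.96] rv [-0.573  0.     0.   ]
```

Call:
play_rows(
  motion=[
    [0.5,0.2,0.2,0,-0.02,0.07,-1],
    [1.3,0.6,0.5,0,-0.06,0.19,-1],
    [2.1,0.9,0.8,0,-0.1,0.32,-1],
    [2.9,1.3,1.1,0,-0.14,0.44,-1],
    [3.4,1.5,1.3,0,-0.16,0.5,-1],
  ],
)

```text
clock: 6.7
position: [0.5182, 0.028, 0.3582]
tool_rot: [2.84, 0.005, 1.042]
force: [-0.6, 0.3, -2.9]
grip_width: 0.026
finger_force: 89.3
```

Run:
```python
from leg import *
leg(pose(.3,np.deg2rad(-60)),np.array([.535,.06,.35]))
```

```text
6.7 [-0.672  0.103  0.397  1.911  0.224  0.941 -0.924] [0.51822643 0.02799936 0.35816376] [2.84041793 0.00540134 1.04185123] [-0.57587134  0.27061051 -2.92673168] 89.32717680931091
lean 17.26 az -31.3 filter [0.553  0.0069 0.2273]
cm [ 3.61 -0.4   0.71] rv [ 0.003 -0.148  0.497]
```

Call:
play_rows(
  motion=[
    [0.5,0,0.1,0,-0.02,0.07,-1],
    [1.4,-0.2,0.3,0,-0.06,0.19,-1],
    [2.3,-0.3,0.5,0,-0.09,0.32,-1],
    [3.1,-0.4,0.6,0,-0.13,0.44,-1],
    [3.6,-0.4,0.7,0,-0.15,0.5,-1],
  ],
)

```text
clock: 7.2
position: [0.5347, 0.06, 0.35]
tool_rot: [2.839, 0.0, 0.52]
force: [-0.6, -1.0, -4.3]
grip_width: 0.0257
finger_force: 89.3
```

Call:
play_rows(
  motion=[
    [0.1,-0.5,0.9,-0.06,0,0,-1],
    [0.4,-1.2,2.2,-0.14,0,0,-1],
    [0.6,-1.9,3.6,-0.23,0,0,-1],
    [0.7,-2.6,4.9,-0.31,0,0,-1],
    [0.8,-3.0,5.5,-0.35,0,0,-1],
  ],
)

```text
clock: 7.7
position: [0.5347, 0.0748, 0.2875]
tool_rot: [2.486, 0.001, 0.526]
force: [0.5, -0.5, -2.2]
grip_width: 0.0259
finger_force: 89.3
```

Run:
```python
from leg import *
Rt=pose(.8727,np.deg2rad(-60)); leg(Rt,np.array([.589,-.007,.162])-.137*Rt[:,2])
```

```text
7.7 [-1.013  0.374  0.489  1.955  0.6    0.965 -1.972] [0.53468017 0.07479726 0.2874611 ] [2.48644762e+00 1.11263531e-03 5.26281296e-01] [ 0.51789802 -0.52951228 -2.21082548] 89.3288505077362
lean 37.54 az -59.9 filter [0.5765 0.0026 0.1788]
cm [ 0.62 -2.83  2.54] rv [-0.218 -0.001  0.003]
```

Call:
play_rows(
  motion=[
    [0.1,-0.4,0.3,-0.03,0,0,-1],
    [0.3,-1.2,1,-0.09,0,0,-1],
    [0.5,-2.1,1.8,-0.16,0,0,-1],
    [0.6,-2.6,2.3,-0.2,0,0,-1],
    [0.6,-2.8,2.5,-0.218,0,0,-1],
  ],
)

```text
clock: 8.2
position: [0.5368, 0.0836, 0.251]
tool_rot: [2.27, 0.001, 0.526]
force: [0.1, -0.4, -3.2]
grip_width: 0.0257
finger_force: 89.4
```

Call:
play_rows(
  motion=[
    [0,0,0,0,0,0,-1],
    [0,0,0,0,0,0,-1],
    [0,0,0,0,0,0,-1],
    [0,0,0,0,0,0,-1],
    [0,0,0,0,0,0,-1],
  ],
)

```text
clock: 8.7
position: [0.5373, 0.0825, 0.2525]
tool_rot: [2.272, -0.001, 0.523]
force: [0.1, -0.9, -3.9]
grip_width: 0.0259
finger_force: 89.5
```

Run:
```python
from leg import *
from workcell import viewer
import cv2
print(np.abs(s['qd']).max())
for n in("scene","top"):
    i=viewer.camera_info(n); p,d=viewer.grab_frame(n); np.savez(n+"3.npz",p=p,d=d,**i)
    c=p[80:305,200:500] if n=="scene" else p[100:280,190:430]
    cv2.imwrite(f"pics/{n}3.png",cv2.resize(c,(800,600))[:,:,::-1])
```

```text
8.7 [-1.139  0.538  0.537  2.01   0.763  0.948 -2.247] [0.53728888 0.0824665  0.25253331] [ 2.27186998e+00 -1.48434214e-03  5.23227970e-01] [ 0.05368185 -0.93289232 -3.89793987] 89.45907711982727
lean 49.83 az -59.9 filter [ 0.5897 -0.0082  0.1642]
0.005618630935422376
```

View pics/scene3.png

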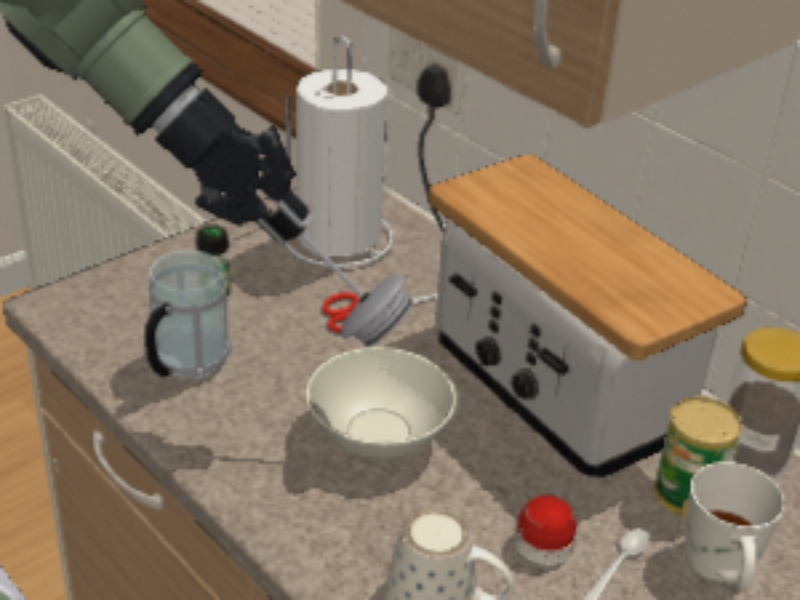

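View pics/top3.png

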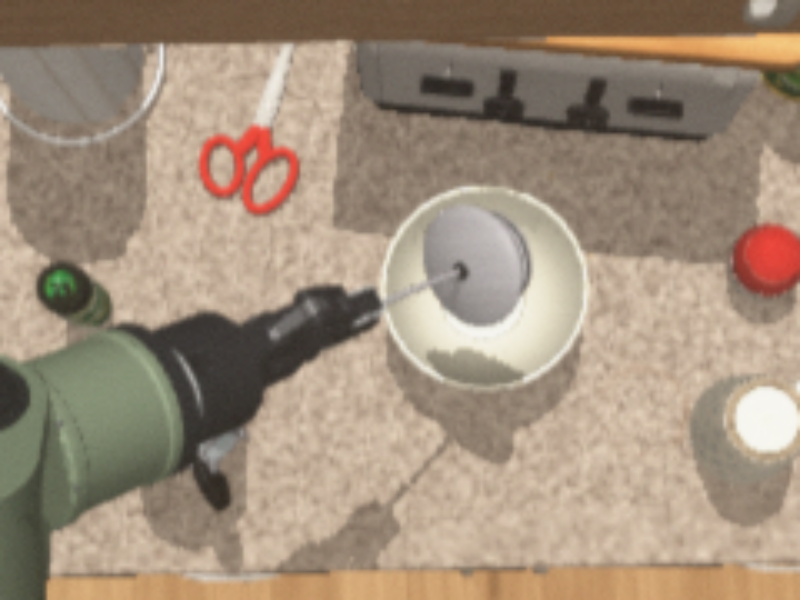

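The scene view shows the lid and filter leaning over the bowl, with the jug standing where it was. In the top view, the bush is at crop (460,270), which is full-frame (328,181), inside the bowl outline. I'll triangulate to check that the knob has not slipped.

Run:
```python
from leg import *
from h import *
T,Sx=V('top3.npz'),V('scene3.npz')
B,e=tri(T,(328,181),Sx,(336.9,191.8)); K=x-.0187*tz; a=B-K; a/=np.linalg.norm(a)
print('bush',B,e,'pred',x+.137*tz-.042*tz,'dist knob-bush',np.linalg.norm(B-K),'(0.1135 exp)','rod lean',np.degrees(np.arccos(-a[2])),'filter',K+.1555*a)
C=T.cloud(); q=(T.d>0)&(C[...,2]>.12)&(np.linalg.norm(C-B,axis=-1)<.05)&(np.abs((C-B)@tz)<.03)
P=C[q]; n=np.linalg.svd(P-P.mean(0))[2][2]; print(q.sum(),P.mean(0),'lid normal lean',np.degrees(np.arccos(abs(n[2]))))
```

```text
8.8 [-1.139  0.538  0.537  2.01   0.763  0.948 -2.247] [0.53720902 0.08256722 0.25237883] [ 2.27158795e+00 -1.07818289e-03  5.23538468e-01] [ 0.235971    0.33777472 -3.75342663] 89.45902347564697
lean 49.85 az -60.0 filter [ 0.5896 -0.0081  0.164 ]
bush [0.57700198 0.01468647 0.18382121] 0.00016994380744328444 pred [0.57356819 0.01971462 0.19112069] dist knob-bush 0.12305982192506568 (0.1135 exp) rod lean 49.07319021969786 filter [ 0.58937861 -0.00646922  0.16256983]
868 [0.5810195  0.00539792 0.18948498] lid normal lean 44.125182825873765
```

```bash
python3 -c "
from workcell import bot
print(bot.job_done())"
```

```text
the job is handed in; nothing more can be done
None
```

The job is handed in: I pulled the plunger to its stop and lifted the lid and filter straight out. The arm is holding the filter over the middle of the bowl at about a 50° lean, roughly 10 cm above the rim; no verdict came back.

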